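Clear the feed doser for a plain-water flush

ROBOT

A 6-joint arm with a two-finger parallel gripper is mounted at the origin on the work surface. World frame = base frame: x ahead of the robot, y to its left, z up, the work surface at z = 0. Lengths are in m, angles in degrees, forces in N, time in s.
With the tool pointing down it reaches from about 0.25 to 0.725 m from the base axis. Payload 9.7 kg.
Tool frame: the origin (TCP) lies between the finger pads; the fingertips stand 11 mm ahead of it and the grasp point (between the pads) lies 8 mm behind it; y points along the fingers, x is the direction in which the jaws open and shut, and the axes are right-handed (so a half turn about y gives the same grasp; the last joint's range is limited). The gripper opens to 85 mm and grips with 20 to 120 N. Pads are 22 mm wide; open, the fingers measure 114 mm over their backs; the gripper's body (76 mm by 85 mm) begins 54 mm behind the grasp point. The pads swing forward as they close: fully open they stand 13 mm farther back than shut.
Start: joints at [72.135, 4.979, 10.078, 95.1, 0, 90], TCP at [0.169, 0.523, 0.242] pointing down, gripper open.
Joint ranges: [-179.16, 179.16], [-48.56, 103.87], [-65.8, 70.77], [-126.05, 130.52], [-82.76, 87.17], [-180, 180]. Speed limits (degrees/s): [127.2, 127.2, 147.25, 180, 180, 180].

INTERFACE

Orientations are given as [roll, pitch, yaw] about the fixed x, y, z axes, in that order (R = Rz(yaw) Ry(pitch) Rx(roll)).
In Python, from workcell import bot, vision gives the robot as it stands. The module is installed in compiled form; this text tells all that it offers.
- The arm moves only by the shell command python3 -m crank 'ROWS' [OPENING] [FORCE]. ROWS is text: rows parted by semicolons, each of 6 numbers parted by spaces: the shift along the tool's x, y, z in m, then the turn, a rotation vector about the tool's x, y, z in rad. A call has 1 to 8 rows; each row is the pose to reach, as a shift and turn from the pose commanded when the call began, along the tool's axes at that moment; what a row does not reach only later rows make up. A row lasts 1/10 s, in which the tool goes at most 50 mm and 8.59 degrees, less where a joint would pass 70% of its speed; a pose out of reach is approached as far as the arm can. A call with a gripper value outside its range is refused whole. OPENING is the gripper's target within -1 to 1 (shut at 1, half-way at 0, fully open at -1), set as the call begins (- or left out, the last holds). The fingers move at their own pace and stop on an object; FORCE is the grip in N (left out, the last holds). Time passes only in rows, so rows that repeat a pose let the fingers close. It gives the time, the measured TCP pose, the force and the opening at its end, in the units of the state.
- bot.get_obs(): the state, without advancing time (a new reading comes with each control period).
- vision.camera(name): name is "side" or "top"; returns the picture (480x640x3 uint8, red, green, blue); there is no depth.
- vision.get_calibration(name): a dict with "fx", "fy", "cx", "cy" (pixels), "rvec" (rotation vector, rad) and "tvec" (3), from world to camera coordinates, as OpenCV has them. Camera axes: x right, y down, z forward; pixel columns grow to the right and rows downward; lengths in m; the calibration is good to about 2 mm. A picture is of the moment at which its call begins. get_calibration takes no time and is no camera call.
- bot.job_done(): hands the job in, once; it reports no verdict.
The state is a dict: "time": time; "q": joint angles; "qd": joint speeds; "joint_efforts": joint torques, N m; "ee_pos": TCP position; "tcp_rot": TCP orientation; "wrist_force": force on the tool from outside, world axes, zero at the start; "torque": the same for the moment, N m; "opening": finger opening in m.
Only numpy, scipy, OpenCV 4.12 (cv2) and the standard library are available. Lean on these libraries where they do the work, as an engineer would, in place of code of your own. Each camera call takes 0.05 s, during which the arm holds its last target. There are 200 camera calls.

TASK

Get the feed doser ready for a plain-water flush: first push the red mushroom stop fully down so the pump is off, then with the sprung tongs, never with the gripper's own fingers, lift every feed cartridge, by its yellow pull knob, out of its deep well and set it down in the black drain tray. Stand the tongs back in their caddy, tips down, and only then twist the mushroom clockwise until it is fully up again, so the pump runs. Leave the plant pot, the mister and the seed tray where they are.

Things in the scene. Friction and masses are not known exactly. Their poses are not given: they have to be found in the camera images.
- doser: feed doser, a grey block 272 mm long (y) x 74 mm wide (x) x 120 mm tall, fixed to the bench, with four square wells in a row along its y axis, each 58 x 58 mm, walls 8 mm thick, well floor 12 mm above the bench. Origin: centre of its underside. Well centres at x = 0, y = -99, -33, +33, +99 mm. A pump and two pipes (up to 75 mm high) stand against its +x side
- cartridge1: feed cartridge: white drum with grey bands, 44 mm diameter, 40 mm tall, with a yellow pull knob (upright cylinder, 22 mm diameter, 24 mm tall) on top; 64 mm tall overall, about 90 g. Origin: centre of its underside, z along its axis towards the knob. It stands upright in a well of the doser (knob top 44 mm below the rim). Three or all four are present; an absent one reads None from the start
- cartridge2: like cartridge1: feed cartridge that starts in the well at y = -33 mm of the doser, or absent (None from the start)
- cartridge3: like cartridge1: feed cartridge that starts in the well at y = 33 mm of the doser, or absent (None from the start)
- cartridge4: like cartridge1: feed cartridge that starts in the well at y = 99 mm of the doser, or absent (None from the start)
- tongs: sprung steel tongs, 120 g, standing tips down in the caddy; 141 mm long, 18 mm wide (x), two arms joined by a steel bar at the top (24 mm across y). Origin: midway between the tips, level with their lower ends; z up along the tongs; y is the line along which the arms close. Tip plates 18 mm wide, 30 mm tall, 4 mm thick: 40 mm apart inside (48 mm outside) at rest, 22 mm inside when closed on a knob
- tongs_grip (a point): point on the tongs' midline between their two orange grip pads, 100 mm above the tips. Each pad is 20 mm wide (x) and 32 mm tall; squeeze them across y. Outside, the pads are 45 mm apart at rest, 40 mm when the tips close on a cartridge knob, 38 mm fully shut. Squeezing them by only 1 to 2 mm carries the tongs with open tips
- tong_left (a joint): hinge of the tongs' +y arm: 0 rad at rest (open), 0.07 when closed on a cartridge knob, at most 0.10 (shut). The spring pushes back on each pad with 10 N as the squeeze begins and 18 N at the knob, so a squeeze of 50 N or more grips a knob firmly; 20 N barely does
- tong_right (a joint): the same for the -y arm
- caddy: tong caddy, an upright open-topped aluminium sleeve fixed to the bench on a dark steel foot plate (70 x 100 mm, 4 mm thick): outside 30 mm (x) x 64 mm (y) x 58 mm tall, inside 24 x 58 mm, inner floor 3 mm above the bench. Origin: centre of its underside. The tongs stand in it tips down, their y along its y
- stop_box: yellow pump-stop housing, 85 x 85 x 50 mm tall, fixed to the bench, with a red mushroom button on top. Origin: centre of its underside, the mushroom's axis is its z
- stop_top (a point): centre of the top of the red mushroom head (44 mm diameter, 18 mm tall, on a 26 mm neck); 86 mm above the bench when up, 79 mm when down. The head's underside is then 18 mm or 11 mm above the housing
- stop (a joint): how far the mushroom is pressed, m: 0 = up (pump runs), 0.007 = fully down. It takes 6 to 10 N to push it down and it stays down by itself (latched, pump off)
- stop_twist (a joint): turn of the mushroom head, rad, clockwise seen from above, 0 to 0.9, sprung back lightly to 0 (needs under 0.2 N m). As it is turned a cam lifts the head by 10 mm per rad, so a turn of 0.75 rad or more brings it from fully down to fully up, where it stays when let go
- tray: black drain tray, loose, outside 250 mm (x) x 140 mm (y) x 35 mm tall, walls and floor 4 mm thick. Origin: centre of its underside. It may get knocked aside during the job
- plant_pot: bystander: brown plant pot with a green plant, 112 mm diameter, 170 mm tall with leaves. Origin: centre of its underside
- mister: bystander: clear hand mister with a red head, 68 mm diameter, 165 mm tall. Origin: centre of its underside
- seed_tray: bystander: black seed tray with seedlings, 180 x 130 x 75 mm tall. Origin: centre of its underside
Mind the look-alikes: they are no part of the job. Leave any turquoise look-alike of the cartridge2 alone. Of the things that look like the stop_box, take the one that is farthest to the robot's right at the start.

How it is judged:
By the outcome, as a careful person would: the job done as asked, in the order asked, and still so for the second after the job is handed in, with the robot touching nothing.
Of cartridge1, cartridge2, cartridge3, cartridge4 only 3 to 4 are there at a start; the rules pass over those that are not, and their reading is None.
At some moment in a run one of tray may be knocked a few centimetres aside while the robot is not near it.
It also fails if it takes over 210 s, if anything falls off the work surface, if the arm or the gripper's body presses on something with over 40 N, if the wrist force passes 120 N, or if a joint passes its speed limit or range.

## Working session

There is one attempt and no reset: what is moved stays moved. The work goes in short steps, Python scripts to look and compute and a shell command to move; the robot and the scene stay as the last step left them, time stands still between calls to the robot, and variables do not carry over. Pictures are saved under pics/ and viewed, about 12 in all and at most 16, crops included, and the job is handed in when it is done.

```bash
mkdir -p pics
python3 - <<'E'
from workcell import bot, vision
import cv2
o=bot.get_obs(); print(o)
for n in("top","side"):
    im=vision.camera(n); cv2.imwrite(f"pics/{n}0.png",im[:,:,::-1]); print(n,vision.get_calibration(n))
E
```

```text
{'time': 0.0, 'q': array([7.21356054e+01, 5.01271904e+00, 1.00332806e+01, 9.50996692e+01,
       6.89952773e-04, 8.99988220e+01]), 'qd': array([ 0.01347001,  0.110805  , -0.08035241,  0.06708164, -0.01361435,
       -0.13473727]), 'joint_efforts': array([ 8.87945316e-04, -5.20393038e+01,  4.64802969e+01,  1.64178223e-02,
       -4.97818235e-06,  2.65220592e-06]), 'ee_pos': array([0.16865018, 0.52327331, 0.24155702]), 'tcp_rot': array([-8.99993084e+01,  7.91076753e-02,  7.21367834e+01]), 'wrist_force': array([0.01507239, 0.48968698, 0.24665601]), 'torque': array([-0.02287675,  0.02413525,  0.00257957]), 'opening': 0.08495634282195222}
top {'fx': 563.6536313019665, 'fy': 563.6536313019665, 'cx': 330.03822674031574, 'cy': 232.90852665978542, 'rvec': array([ 2.18821792, -2.14145636,  0.07299324]), 'tvec': array([4.45335716e-04, 5.56727579e-01, 1.17836211e+00])}
side {'fx': 574.429279101143, 'fy': 574.429279101143, 'cx': 320.8718368679932, 'cy': 241.14164203663563, 'rvec': array([ 2.28090921, -0.85493234,  0.31726687]), 'tvec': array([-0.40294849,  0.35143704,  1.16246735])}
```

View pics/top0.png

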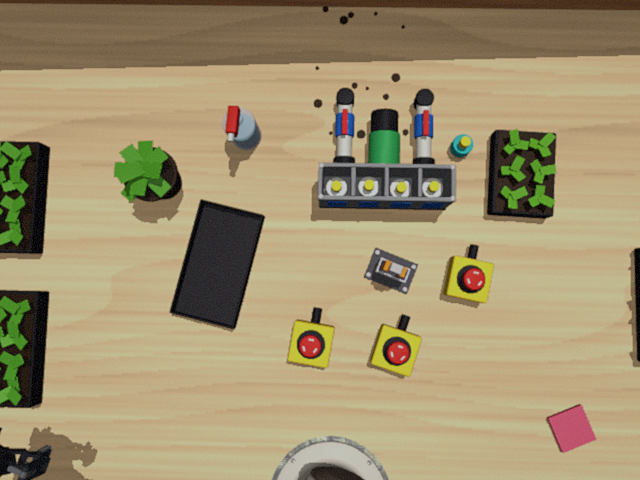

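View pics/side0.png

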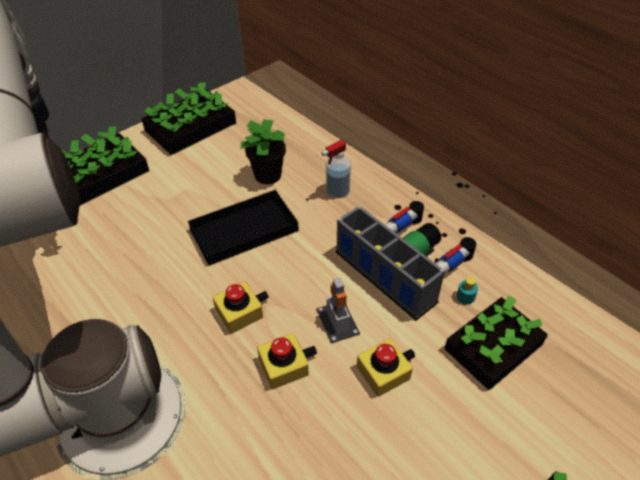

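All four cartridges are present. Look-alikes: three stop boxes, with mushrooms at (310,345), (398,351) and (473,279) in the top view. The farthest to the robot's right is (473,279). The turquoise decoy cartridge is at (462,145), outside the doser. The seed trays at left are not the plain black drain tray (218,265). Next I measure and take a close crop.

```bash
cat > h.py <<'E'
import numpy as np, cv2
from workcell import bot, vision
C={n:vision.get_calibration(n) for n in("top","side")}
def cam(n):
    c=C[n]; R=cv2.Rodrigues(np.array(c["rvec"]))[0]; return c,R,-R.T@c["tvec"]
def ray(n,p):
    c,R,o=cam(n); return o,R.T@np.array([(p[0]-c["cx"])/c["fx"],(p[1]-c["cy"])/c["fy"],1.])
def onz(n,p,z):
    o,d=ray(n,p); return o+d*(z-o[2])/d[2]
def tri(p,q):
    a,d=ray("top",p); b,e=ray("side",q)
    A=np.stack([d,-e],1); s=np.linalg.lstsq(A,b-a,rcond=None)[0]
    x,y=a+d*s[0],b+e*s[1]; return (x+y)/2,np.linalg.norm(x-y)
def mask(im,lo,hi):
    return cv2.inRange(cv2.cvtColor(im,cv2.COLOR_RGB2HSV),np.array(lo),np.array(hi))
def blobs(m,amin):
    n,_,s,c=cv2.connectedComponentsWithStats(m)
    return [(c[i].round(1),s[i]) for i in range(1,n) if s[i][4]>=amin]
def tray(im):
    "tray rim quad from the top picture: centre, long-axis yaw, sides"
    m=mask(im,(0,0,0),(180,255,45)); m[:, :100]=0; m[:180]=0; m[340:]=0; m[:,300:]=0
    c=max(cv2.findContours(m,cv2.RETR_EXTERNAL,cv2.CHAIN_APPROX_NONE)[0],key=cv2.contourArea)
    w=np.array([onz("top",p,.035)[:2] for p in c[:,0].astype(float)],np.float32)
    return cv2.minAreaRect(w*1000)
E
python3 - <<'E'
from h import *
t=cv2.imread("pics/top0.png")[:,:,::-1].copy(); s=cv2.imread("pics/side0.png")[:,:,::-1].copy()
for nm,im in(("top",t),("side",s)):
    print(nm,"yellow",[(c,b[4]) for c,b in blobs(mask(im,(22,110,120),(35,255,255)),25)])
    print(nm,"red",[(c,b[4]) for c,b in blobs(mask(im,(0,170,110),(6,255,255))|mask(im,(174,170,110),(180,255,255)),60)])
    print(nm,"orange",[(c,b[4]) for c,b in blobs(mask(im,(7,150,120),(19,255,255)),12)])
print(tray(t))
# doser rim corners / caddy views
a=cv2.resize(t[150:300,310:510],None,fx=4,fy=4,interpolation=cv2.INTER_CUBIC)
cv2.imwrite("pics/crop.png",a[:,:,::-1])
E
```

```text
top yellow [(array([464.9, 141.2]), np.int32(73)), (array([336. , 185.6]), np.int32(79)), (array([368.7, 184.6]), np.int32(80)), (array([433.8, 185.7]), np.int32(81)), (array([401. , 186.6]), np.int32(78)), (array([469.4, 278.9]), np.int32(1072)), (array([310.6, 343.6]), np.int32(1093)), (array([395.8, 350. ]), np.int32(1122))]
top red [(array([231.9, 118.9]), np.int32(272)), (array([344.2, 122. ]), np.int32(111)), (array([425.1, 122.8]), np.int32(114)), (array([473.7, 278.6]), np.int32(294)), (array([309.5, 345.6]), np.int32(313)), (array([397.7, 352.4]), np.int32(314))]
top orange [(array([386.6, 265.2]), np.int32(53)), (array([403.2, 272.3]), np.int32(38))]
side yellow [(array([470.2, 280.5]), np.int32(60)), (array([420.4, 280.6]), np.int32(26)), (array([236.8, 304.5]), np.int32(627)), (array([282.6, 358.5]), np.int32(791)), (array([384., 365.]), np.int32(806))]
side red [(array([335.8, 145.2]), np.int32(99)), (array([400.7, 212.6]), np.int32(62)), (array([452.9, 250.8]), np.int32(72)), (array([234.7, 292. ]), np.int32(167)), (array([281.2, 346.4]), np.int32(214)), (array([385.6, 353.2]), np.int32(219))]
side orange [(array([241.7, 286.8]), np.int32(14)), (array([340.8, 295.1]), np.int32(39)), (array([287.3, 339.9]), np.int32(19)), (array([386. , 346.5]), np.int32(44))]
((485.46258544921875, 249.55856323242188), (140.4987030029297, 245.56504821777344), 77.09889221191406)
```

View pics/crop.png

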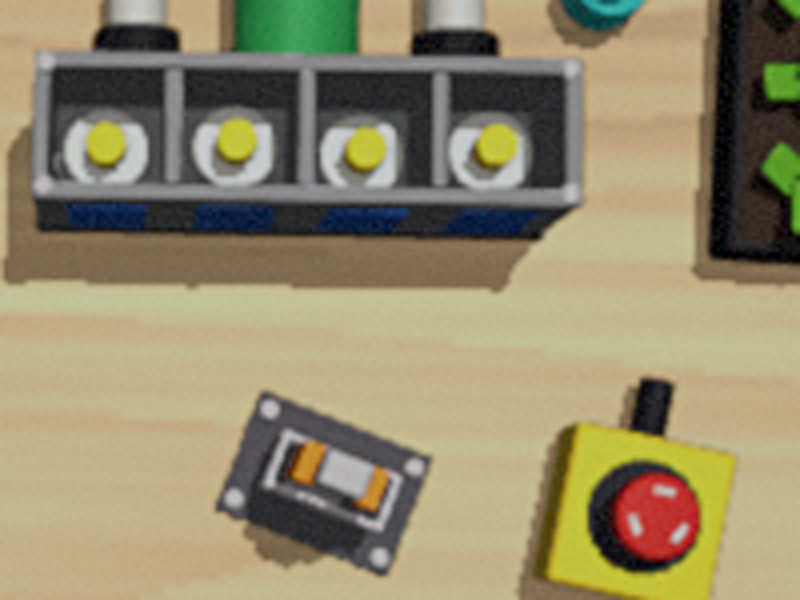

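The crop confirms the choice. The caddy with the tongs sits at crop (340,475) and the chosen stop at crop (655,515). The four yellow knobs are inside the wells, and the turquoise decoy is outside.

Run:
```python
from h import *
f=lambda L,z:[onz("top",(x/4+310-.375,y/4+150-.375),z)[:2] for x,y in L]
def rect(n,P):
    P=np.array(P,np.float32)*1000; print(n,"c",P.mean(0).round(1),"sides",[np.linalg.norm(P[i]-P[(i+1)%4]).round(0) for i in range(4)],"ang",[np.degrees(np.arctan2(*(P[(i+1)%4]-P[i])[::-1])).round(1) for i in range(4)])
rect("doser",f([(37,57),(582,62),(582,205),(35,195)],.12))
rect("foot",f([(267,391),(432,458),(385,575),(217,510)],.004))
print("knobs",[onz("top",p,.076).round(4)[:2] for p in((336,185.6),(368.7,184.6),(401,186.6),(433.8,185.7))])
print("stop tri",tri((473.7,278.6),(385.6,353.2)), onz("top",(473.7,278.6),.086))
print("pads",[onz("top",p,.119).round(4) for p in((386.6,265.2),(403.2,272.3))])
print("bar", f([(348,473)],.144))
o=bot.get_obs();print(o["time"])
```

```text
doser c [651.4 -99.5] sides [np.float32(270.0), np.float32(71.0), np.float32(269.0), np.float32(69.0)] ang [np.float32(-89.5), np.float32(-179.8), np.float32(90.1), np.float32(0.6)]
foot c [ 480. -120.] sides [np.float32(96.0), np.float32(68.0), np.float32(96.0), np.float32(70.0)] ang [np.float32(-111.0), np.float32(158.8), np.float32(70.1), np.float32(-21.8)]
knobs [array([0.6501, 0.0012]), array([ 0.6534, -0.066 ]), array([ 0.6505, -0.1323]), array([ 0.6536, -0.1994])]
stop tri (array([ 0.46518405, -0.27999566,  0.07863938]), np.float64(0.0005416355584402702)) [ 0.46529225 -0.27846642  0.086     ]
pads [array([ 0.4871, -0.1016,  0.119 ]), array([ 0.474 , -0.1341,  0.119 ])]
bar [array([ 0.48160129, -0.11881949])]
0.1
```

```bash
cat > go.py <<'E'
# go.py x y z yaw : tool-frame shift and turn (about tool y) from the present pose
import sys, numpy as np
from scipy.spatial.transform import Rotation as Ro
from workcell import bot
x,y,z,w=map(float,sys.argv[1:5]); o=bot.get_obs()
R=Ro.from_euler("xyz",o["tcp_rot"],degrees=True); T=Ro.from_euler("xyz",[-90,0,w],degrees=True)
print("shift",R.inv().apply(np.array([x,y,z])-o["ee_pos"]).round(4),"turn",(R.inv()*T).as_rotvec().round(3),
 "| t",round(o["time"],2),"q",o["q"].round(0),"F",o["wrist_force"].round(1),"op",round(o["opening"],4))
E
python3 -m crank '-.6735 0 -.528 0 1.6 0;-.6735 0 -.528 0 1.6 0;-.6735 0 -.528 0 1.6 0;-.6735 0 -.528 0 1.6 0;-.6735 0 -.528 0 1.6 0;-.6735 0 -.528 0 1.6 0;-.6735 0 -.528 0 1.6 0;-.6735 0 -.528 0 1.6 0' 1 40; python3 go.py .465 -.280 .16 -20
```

```text
time: 0.9
ee_pos: [0.307, 0.1463, 0.2422]
tcp_rot: [-90.0, -0.0, 3.1]
wrist_force: [2.5, 0.9, 0.2]
opening: 0.0
shift [ 0.1349  0.0822 -0.4342] turn [-0.     0.403  0.   ] | t 0.9 q [ 25. -23. -15.  99.  -0. 112.] F [2.5 0.9 0.2] op 0.0
```

```bash
python3 -m crank '.135 0 -.434 0 .4 0;.135 0 -.434 0 .4 0;.135 0 -.434 0 .4 0;.135 0 -.434 0 .4 0;.135 0 -.434 0 .4 0;.135 0 -.434 0 .4 0;.135 0 -.434 0 .4 0;.135 0 -.434 0 .4 0' >/dev/null; python3 -m crank '.005 0 -.060 0 0 0;.005 0 -.060 0 0 0;.005 0 -.06 0 0 0'; python3 go.py .465 -.280 .105 -20
```

```text
time: 2.0
ee_pos: [0.4321, -0.2857, 0.2415]
tcp_rot: [-90.0, 0.1, -19.7]
wrist_force: [-0.7, 0.0, 0.4]
opening: -0.0001
shift [0.0292 0.1365 0.0164] turn [-0.     0.005 -0.002] | t 2.0 q [-33.   1.   5.  95.   0.  76.] F [-0.7  0.   0.4] op -0.0001
```

```bash
python3 -m crank '.029 0 .016 0 0 0;.029 .05 .016 0 0 0;.029 .09 .016 0 0 0;.029 .12 .016 0 0 0;.029 .136 .016 0 0 0;.029 .136 .016 0 0 0'; python3 -m crank '0 .004 0 0 0 0;0 .008 0 0 0 0;0 .010 0 0 0 0;0 .012 0 0 0 0;0 .012 0 0 0 0'; python3 go.py .465 -.280 .09 -20;python3 - <<'E'
from h import *
for n in("top","side"):
    im=vision.camera(n); cv2.imwrite(f"pics/{n}1.png",im[:,:,::-1])
s=cv2.imread("pics/side1.png")[300:420,300:460]; cv2.imwrite("pics/s1c.png",cv2.resize(s,None,fx=4,fy=4,interpolation=cv2.INTER_CUBIC))
E
```

```text
time: 2.6
ee_pos: [0.4646, -0.2766, 0.1039]
tcp_rot: [-89.9, 0.2, -19.4]
wrist_force: [-0.4, 1.0, 0.6]
opening: 0.0001
time: 3.1
ee_pos: [0.466, -0.279, 0.0951]
tcp_rot: [-90.0, -0.1, -19.5]
wrist_force: [-0.4, 1.3, 2.5]
opening: -0.0002
shift [-0.0006  0.0051 -0.0013] turn [-0.     0.008  0.001] | t 3.1 q [-31.   4.  -8.  79.   0.  79.] F [-0.4  1.3  2.5] op -0.0002
```

View pics/s1c.png

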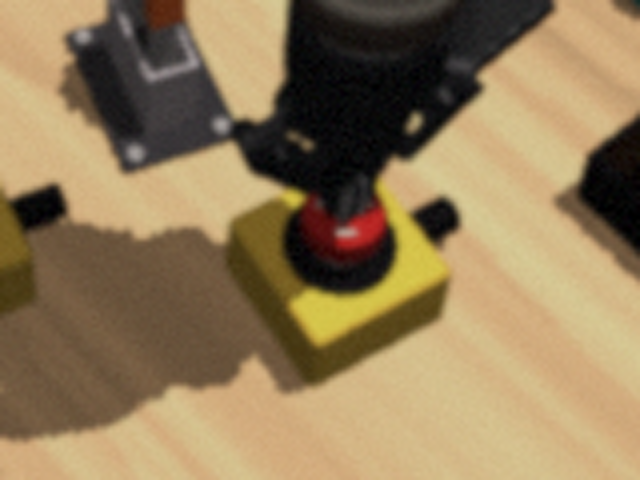

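The shut fingertips are centred on the red head at crop (345,205), with light contact. I push on down.

```bash
python3 -m crank '0 .003 0 0 0 0;0 .005 0 0 0 0;0 .007 0 0 0 0;0 .007 0 0 0 0;0 .007 0 0 0 0'; python3 go.py .465 -.280 .085 -20
```

```text
time: 3.7
ee_pos: [0.4661, -0.2791, 0.0898]
tcp_rot: [-90.0, -0.2, -19.5]
wrist_force: [-3.7, 4.3, 18.8]
opening: 0.0003
shift [-0.0008  0.0048 -0.0012] turn [-0.     0.008  0.003] | t 3.7 q [-31.   4.  -8.  78.   0.  79.] F [-3.7  4.3 18.8] op 0.0003
```

```bash
python3 -m crank '0 -.03 0 0 0 0;0 -.08 0 0 0 0;0 -.12 0 0 0 0;0 -.145 0 0 0 0;0 -.145 0 0 0 0' -1; python3 go.py .4810 -.119 .23 69
python3 - <<'E'
from h import *
for n in("top","side"):
    im=vision.camera(n); print(n,"red",[(c,b[4]) for c,b in blobs(mask(im,(0,170,110),(6,255,255))|mask(im,(174,170,110),(180,255,255)),60)])
E
```

```text
time: 4.2
ee_pos: [0.4664, -0.2798, 0.2364]
tcp_rot: [-90.1, -0.3, -19.6]
wrist_force: [0.9, 0.3, -0.4]
opening: 0.0727
shift [-0.0401  0.0059  0.1564] turn [ 0.006 -1.546  0.003] | t 4.2 q [-31.   4.   8.  94.  -0.  79.] F [ 0.9  0.3 -0.4] op 0.0727
top red [(array([231.9, 119. ]), np.int32(277)), (array([344.1, 122. ]), np.int32(112)), (array([425.1, 123.2]), np.int32(118)), (array([473.5, 278.7]), np.int32(282)), (array([309.6, 345.5]), np.int32(312)), (array([397.1, 352.2]), np.int32(275))]
side red [(array([452.7, 251.1]), np.int32(72)), (array([234.6, 292. ]), np.int32(169)), (array([386.2, 356.9]), np.int32(164))]
```

```bash
python3 -m crank '-.04 0 .156 0 -1.546 0;-.04 0 .156 0 -1.546 0;-.04 0 .156 0 -1.546 0;-.04 0 .156 0 -1.546 0;-.04 0 .156 0 -1.546 0;-.04 0 .156 0 -1.546 0;-.04 0 .156 0 -1.546 0;-.04 0 .156 0 -1.546 0'  >/dev/null; python3 -m crank '0 0 0 0 -.35 0;0 0 0 0 -.35 0;0 0 0 0 -.35 0;0 0 0 0 -.35 0' ; python3 go.py .481 -.119 .23 69
```

```text
time: 5.5
ee_pos: [0.4795, -0.1185, 0.2307]
tcp_rot: [-89.9, 0.0, 69.3]
wrist_force: [0.4, 0.4, 0.3]
opening: 0.0851
shift [ 0.0001  0.0007 -0.0016] turn [-0.002  0.005 -0.   ] | t 5.5 q [-14.  -3.   1.  94.  -0.   7.] F [0.4 0.4 0.3] op 0.0851
```

```bash
python3 -m crank '0 .03 -.0015 0 0 0;0 .06 -.0015 0 0 0;0 .09 -.0015 0 0 0;0 .115 -.0015 0 0 0;0 .1355 -.0015 0 0 0;0 .1355 -.0015 0 0 0'
python3 - <<'E'
from h import *
t=vision.camera("top"); s=vision.camera("side")
a=np.hstack([cv2.resize(t[215:315,340:440],None,fx=4,fy=4,interpolation=cv2.INTER_CUBIC),cv2.resize(s[260:360,290:390],None,fx=4,fy=4,interpolation=cv2.INTER_CUBIC)])
cv2.imwrite("pics/grip.png",a[:,:,::-1])
E
```

```text
time: 6.1
ee_pos: [0.4793, -0.1186, 0.0931]
tcp_rot: [-89.7, 0.0, 69.2]
wrist_force: [-0.3, -0.1, -1.2]
opening: 0.0854
```

View pics/grip.png

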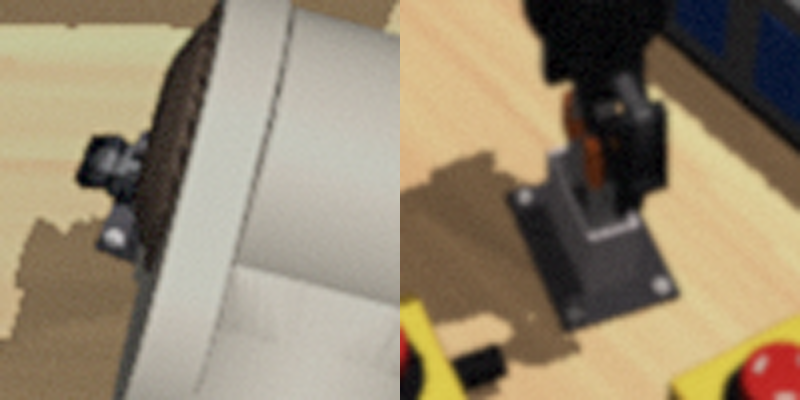

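The fingers straddle the orange pads, seen in the right half at (585,140). I close lightly.

```bash
python3 -m crank '0 0 0 0 0 0;0 0 0 0 0 0;0 0 0 0 0 0;0 0 0 0 0 0;0 0 0 0 0 0;0 0 0 0 0 0' -0.02 40; python3 go.py .479 -.119 .23 69
```

```text
time: 6.8
ee_pos: [0.4821, -0.1192, 0.0981]
tcp_rot: [-90.1, -0.0, 69.3]
wrist_force: [-0.3, 0.0, 6.0]
opening: 0.0435
shift [-0.0009 -0.1319  0.0027] turn [0.002 0.005 0.   ] | t 6.8 q [-14.  -3. -14.  79.   0.   7.] F [-0.3  0.   6. ] op 0.0435
```

```bash
python3 -m crank '0 -.02 0 0 0 0;0 -.05 0 0 0 0;0 -.09 0 0 0 0;0 -.13 0 0 0 0;0 -.15 0 0 0 0;0 -.15 0 0 0 0'; python3 go.py .651 0 .242 90;  python3 - <<'E'
from h import *
s=vision.camera("side"); t=vision.camera("top"); print(tray(t))
a=cv2.resize(s[160:400,220:460],None,fx=2.4,fy=2.4,interpolation=cv2.INTER_CUBIC)
cv2.imwrite("pics/lift.png",a[:,:,::-1])
E
```

```text
time: 7.4
ee_pos: [0.4823, -0.1193, 0.2501]
tcp_rot: [-90.3, -0.0, 69.3]
wrist_force: [-0.3, 0.7, -1.7]
opening: 0.0438
shift [ 0.1713  0.0088 -0.1154] turn [ 0.005 -0.362 -0.   ] | t 7.4 q [-14.  -2.   3.  96.  -0.   7.] F [-0.3  0.7 -1.7] op 0.0438
((485.8662414550781, 249.394287109375), (140.45848083496094, 245.58668518066406), 76.98790740966797)
```

View pics/lift.png

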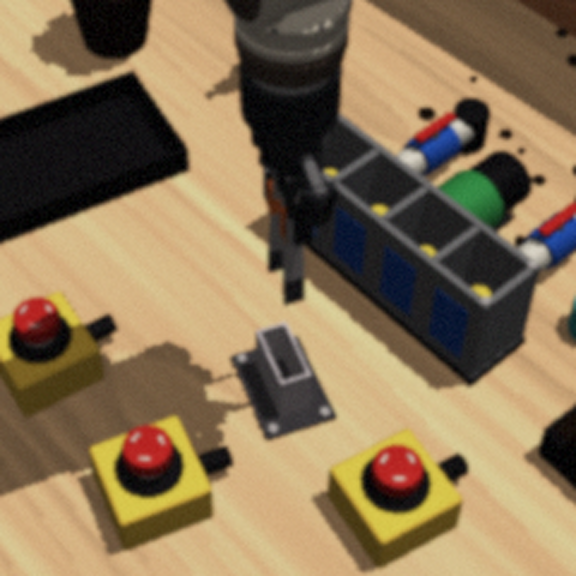

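Tongs lifted cleanly and upright, with open tips at crop (275-293,265-300).

```bash
python3 -m crank '.171 0 -.115 0 -.36 0;.171 0 -.115 0 -.36 0;.171 0 -.115 0 -.36 0;.171 0 -.115 0 -.36 0;.171 0 -.115 0 -.36 0;.171 0 -.115 0 -.36 0'; python3 go.py .651 0 .151 90;  python3 - <<'E'
from h import *
s=vision.camera("side")
a=cv2.resize(s[180:330,320:470],None,fx=4,fy=4,interpolation=cv2.INTER_CUBIC)
cv2.imwrite("pics/over.png",a[:,:,::-1])
E
```

```text
time: 8.1
ee_pos: [0.6497, 0.0012, 0.2433]
tcp_rot: [-89.7, 0.0, 90.0]
wrist_force: [0.5, 0.3, -1.8]
opening: 0.0434
shift [-0.0012  0.0923 -0.0017] turn [-0.005 -0.    -0.   ] | t 8.1 q [ 0. 20. 28. 98. -0.  0.] F [ 0.5  0.3 -1.8] op 0.0434
```

View pics/over.png

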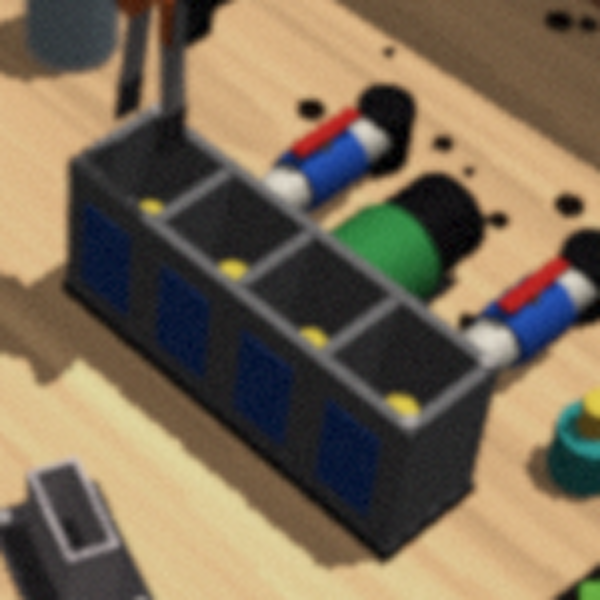

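```bash
python3 - <<'E'
from h import *
for z in(.148,):
  for y in(-.022,.024):
    c,R,o=cam("side"); P=np.array([.6497,y,z]); p=R@P+c["tvec"]; print(y,(np.array([c["fx"]*p[0]/p[2]+c["cx"],c["fy"]*p[1]/p[2]+c["cy"]])-[320,180])*4)
E
python3 -m crank '-.001 .025 -.0015 0 0 0;-.001 .045 -.0015 0 0 0;-.001 .065 -.0015 0 0 0;-.001 .08 -.0015 0 0 0;-.001 .092 -.0015 0 0 0;-.001 .092 -.0015 0 0 0'; python3 go.py .651 0 .151 90
```

```text
-0.022 [179.31949905 149.9399357 ]
0.024 [124.81438635 107.647808  ]
time: 8.75
ee_pos: [0.6495, -0.0017, 0.1536]
tcp_rot: [-89.9, 0.0, 89.8]
wrist_force: [0.6, 0.2, -1.4]
opening: 0.0435
shift [ 0.0017  0.0026 -0.0015] turn [-0.002 -0.003 -0.   ] | t 8.75 q [-0. 18. 15. 88. -0.  0.] F [ 0.6  0.2 -1.4] op 0.0435
```

```bash
python3 -m crank '0 0 0 0 0 0;0 0 0 0 0 0;0 0 0 0 0 0;0 0 0 0 0 0;0 0 0 0 0 0' 1 60; python3 -m crank '0 -.01 0 0 0 0;0 -.03 0 0 0 0;0 -.06 0 0 0 0;0 -.09 0 0 0 0;0 -.12 0 0 0 0;0 -.12 0 0 0 0';  python3 - <<'E'
from h import *
s=vision.camera("side"); t=vision.camera("top"); print(tray(t))
a=cv2.resize(s[130:300,280:450],None,fx=3.5,fy=3.5,interpolation=cv2.INTER_CUBIC)
cv2.imwrite("pics/c4.png",a[:,:,::-1])
E
```

```text
time: 9.25
ee_pos: [0.6511, -0.0009, 0.155]
tcp_rot: [-90.0, -0.0, 89.9]
wrist_force: [0.9, 0.5, -1.5]
opening: 0.0386
time: 9.85
ee_pos: [0.6518, -0.0008, 0.2804]
tcp_rot: [-90.4, 0.0, 89.9]
wrist_force: [0.2, -0.0, -1.9]
opening: 0.0383
((485.58477783203125, 249.4552764892578), (140.4664764404297, 246.06016540527344), 76.98790740966797)
```

View pics/c4.png

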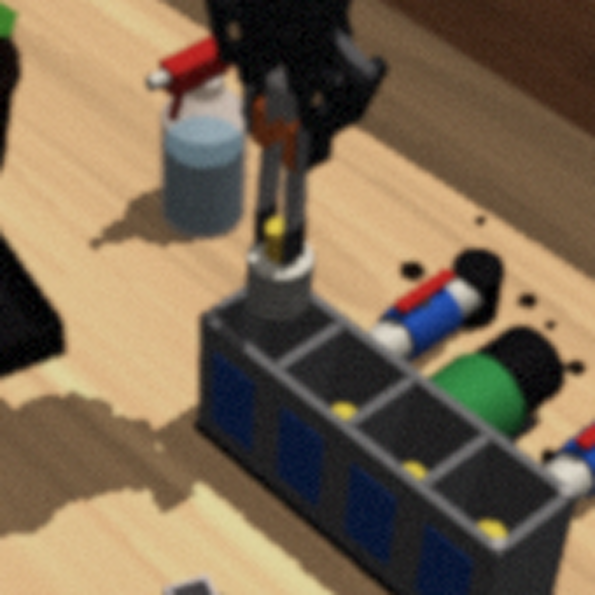

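Cartridge 4 is held level by its knob at crop (275,235), just clear of the rim. To the tray.

```bash
python3 go.py .573 .229 .28 90; python3 -m crank '.05 0 .017 0 0 0;.10 0 .035 0 0 0;.15 0 .05 0 0 0;.2 0 .068 0 0 0;.23 0 .079 0 0 0;.23 0 .079 0 0 0;.23 0 .079 0 0 0';python3 go.py .573 .229 .149 90
```

```text
shift [ 0.2297 -0.0046  0.0787] turn [ 0.002 -0.002 -0.   ] | t 9.95 q [ -0.  21.  33. 102.  -0.   0.] F [ 0.2 -0.1 -2.7] op 0.039
time: 10.65
ee_pos: [0.5716, 0.2302, 0.2734]
tcp_rot: [-89.9, 0.1, 90.0]
wrist_force: [0.3, -1.3, -2.0]
opening: 0.0386
shift [-0.001   0.1244 -0.0016] turn [-0.002  0.    -0.001] | t 10.65 q [ 22.  16.  26. 100.  -0.  22.] F [ 0.3 -1.3 -2. ] op 0.0386
```

```bash
python3 -m crank '0 .04 -.001 0 0 0;0 .08 -.001 0 0 0;0 .105 -.001 0 0 0;0 .118 -.001 0 0 0;0 .124 -.001 0 0 0;0 .124 -.001 0 0 0;0 .124 -.001 0 0 0';python3 go.py .573 .229 .149 90
```

```text
time: 11.35
ee_pos: [0.574, 0.2292, 0.1523]
tcp_rot: [-90.1, -0.0, 89.9]
wrist_force: [-0.2, 0.3, -1.5]
opening: 0.0387
shift [-0.0002  0.0033  0.001 ] turn [ 0.002 -0.002  0.001] | t 11.35 q [22. 13. 10. 86. -0. 22.] F [-0.2  0.3 -1.5] op 0.0387
```

```bash
python3 -m crank '0 .002 0 0 0 0;0 .004 0 0 0 0;0 .004 0 0 0 0';python3 -m crank '0 0 0 0 0 0;0 0 0 0 0 0;0 0 0 0 0 0;0 0 0 0 0 0;0 0 0 0 0 0' -0.02 40; python3 -m crank '0 -.02 0 0 0 0;0 -.05 0 0 0 0;0 -.09 0 0 0 0;0 -.11 0 0 0 0;0 -.11 0 0 0 0'; python3 go.py .6515 -.0665 .25 90;  python3 - <<'E'
from h import *
s=vision.camera("side"); t=vision.camera("top"); print(tray(t))
print("knobs in tray",[onz("side",c,.056) for c,b in blobs(mask(s,(22,110,90),(35,255,255)),15) if c[0]<340 and c[1]<280])
a=cv2.resize(s[100:300,160:380],None,fx=3,fy=3,interpolation=cv2.INTER_CUBIC)
cv2.imwrite("pics/t4.png",a[:,:,::-1])
E
```

```text
time: 11.65
ee_pos: [0.5734, 0.2293, 0.1469]
tcp_rot: [-90.0, -0.0, 89.9]
wrist_force: [-0.1, 0.2, -2.4]
opening: 0.0389
time: 12.15
ee_pos: [0.5734, 0.2293, 0.1468]
tcp_rot: [-90.0, -0.0, 89.9]
wrist_force: [0.2, -0.5, -1.1]
opening: 0.0438
time: 12.65
ee_pos: [0.5742, 0.2296, 0.2604]
tcp_rot: [-90.3, -0.1, 89.9]
wrist_force: [0.2, 0.2, -1.6]
opening: 0.0434
shift [-0.296   0.0102 -0.0778] turn [ 0.005 -0.002  0.002] | t 12.65 q [22. 15. 24. 98. -0. 22.] F [ 0.2  0.2 -1.6] op 0.0434
((510.55072021484375, 262.1148681640625), (176.3974151611328, 281.3398742675781), 76.97379302978516)
knobs in tray [array([0.58019513, 0.23896418, 0.056     ])]
```

View pics/t4.png

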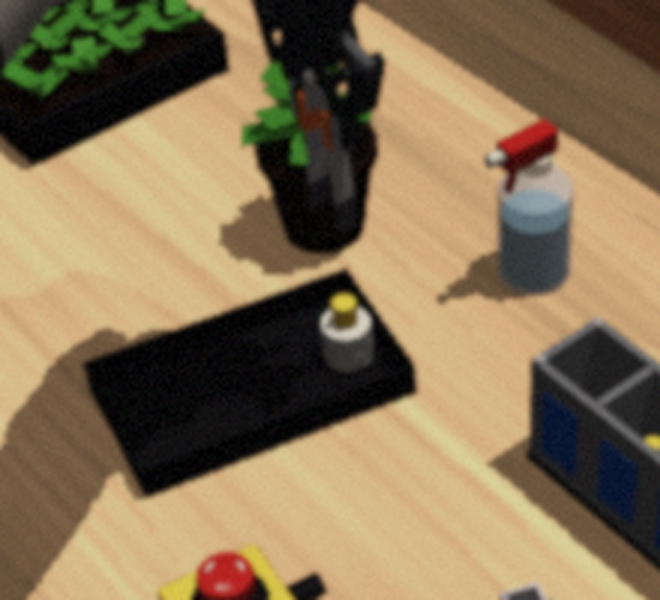

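Cartridge 4 stands upright in the tray at crop (345,340). Next is cartridge 3.

```bash
python3 -m crank '-.05 0 -.013 0 0 0;-.1 0 -.026 0 0 0;-.15 0 -.04 0 0 0;-.2 0 -.052 0 0 0;-.25 0 -.066 0 0 0;-.296 0 -.078 0 0 0;-.296 0 -.078 0 0 0;-.296 0 -.078 0 0 0'; python3 go.py .6515 -.0665 .151 90;  python3 - <<'E'
from h import *
t=vision.camera("top"); print(tray(t))
E
```

```text
time: 13.55
ee_pos: [0.6506, -0.0686, 0.2544]
tcp_rot: [-89.8, -0.0, 89.7]
wrist_force: [-0.7, 0.8, -1.2]
opening: 0.0436
shift [ 0.002   0.1034 -0.0013] turn [-0.003 -0.005  0.   ] | t 13.55 q [ -6.  21.  30. 100.   0.  -6.] F [-0.7  0.8 -1.2] op 0.0436
((485.6579284667969, 249.43939208984375), (140.68258666992188, 246.09751892089844), 77.04708862304688)
```

```bash
python3 -m crank '.001 .025 -.001 0 0 0;.001 .05 -.001 0 0 0;.001 .07 -.001 0 0 0;.001 .09 -.001 0 0 0;.001 .102 -.001 0 0 0;.001 .102 -.001 0 0 0;.001 .102 -.001 0 0 0'; python3 -m crank '0 0 0 0 0 0;0 0 0 0 0 0;0 0 0 0 0 0;0 0 0 0 0 0;0 0 0 0 0 0' 1 60; python3 -m crank '0 -.01 0 0 0 0;0 -.03 0 0 0 0;0 -.06 0 0 0 0;0 -.09 0 0 0 0;0 -.12 0 0 0 0;0 -.125 0 0 0 0;0 -.125 0 0 0 0'; python3 go.py .515 .2425 .28 90;  python3 - <<'E'
from h import *
t=vision.camera("top"); s=vision.camera("side"); print(tray(t))
print("side yellow",[(c,b[4]) for c,b in blobs(mask(s,(22,110,90),(35,255,255)),10)])
E
```

```text
time: 14.3
ee_pos: [0.6518, -0.0651, 0.1554]
tcp_rot: [-90.0, -0.0, 90.0]
wrist_force: [-0.3, 0.1, -0.5]
opening: 0.0436
time: 14.8
ee_pos: [0.6519, -0.066, 0.1548]
tcp_rot: [-90.0, -0.0, 89.9]
wrist_force: [0.2, 0.0, -2.4]
opening: 0.0387
time: 15.5
ee_pos: [0.6523, -0.0659, 0.2809]
tcp_rot: [-90.1, 0.0, 89.9]
wrist_force: [-0.0, -0.0, -2.6]
opening: 0.0387
shift [0.3082 0.0005 0.1379] turn [ 0.002 -0.002 -0.   ] | t 15.5 q [ -6.  22.  35. 103.   0.  -6.] F [-0.  -0.  -2.6] op 0.0387
((485.8016662597656, 249.5029296875), (140.5357208251953, 245.84681701660156), 77.04766845703125)
side yellow [(array([274.2, 201. ]), np.int32(63)), (array([378.6, 210.5]), np.int32(37)), (array([398.4, 263.7]), np.int32(21)), (array([470.1, 280.9]), np.int32(71)), (array([420.3, 280.1]), np.int32(31)), (array([247. , 289.3]), np.int32(23)), (array([218.5, 298. ]), np.int32(41)), (array([253. , 305.2]), np.int32(59)), (array([229.6, 313.2]), np.int32(128)), (array([282.7, 359.6]), np.int32(895)), (array([384.6, 364.9]), np.int32(938)), (array([301.5, 373.8]), np.int32(12))]
```

```bash
python3 -m crank '.04 0 .018 0 0 0;.085 0 .038 0 0 0;.13 0 .058 0 0 0;.175 0 .078 0 0 0;.22 0 .098 0 0 0;.265 0 .118 0 0 0;.308 0 .138 0 0 0;.308 0 .138 0 0 0';python3 -m crank '0 0 0 0 0 0;0 0 0 0 0 0'; python3 go.py .515 .2425 .147 90
```

```text
time: 16.4
ee_pos: [0.5115, 0.2466, 0.278]
tcp_rot: [-89.8, -0.0, 90.2]
wrist_force: [0.5, -0.2, -2.0]
opening: 0.0386
time: 16.6
ee_pos: [0.5144, 0.2417, 0.2788]
tcp_rot: [-89.9, 0.1, 89.9]
wrist_force: [0.8, 0.0, -1.3]
opening: 0.039
shift [ 0.0009  0.1318 -0.0008] turn [-0.001 -0.002 -0.001] | t 16.6 q [ 25.   9.  18. 100.  -0.  25.] F [ 0.8  0.  -1.3] op 0.039
```

```bash
python3 -m crank '0 .04 0 0 0 0;0 .08 0 0 0 0;0 .11 0 0 0 0;0 .125 0 0 0 0;0 .131 0 0 0 0;0 .131 0 0 0 0;0 .131 0 0 0 0';python3 -m crank '0 0 0 0 0 0;0 0 0 0 0 0;0 0 0 0 0 0;0 0 0 0 0 0;0 0 0 0 0 0' -0.02 40; python3 -m crank '0 -.02 0 0 0 0;0 -.05 0 0 0 0;0 -.09 0 0 0 0;0 -.11 0 0 0 0;0 -.11 0 0 0 0'; python3 go.py .6515 -.1325 .255 90
```

```text
time: 17.3
ee_pos: [0.5152, 0.2424, 0.1504]
tcp_rot: [-90.1, -0.1, 89.9]
wrist_force: [0.4, -0.1, -2.5]
opening: 0.0386
time: 17.8
ee_pos: [0.5144, 0.2424, 0.1489]
tcp_rot: [-90.0, -0.0, 89.9]
wrist_force: [0.8, -1.0, -1.5]
opening: 0.0435
time: 18.3
ee_pos: [0.5152, 0.2428, 0.2622]
tcp_rot: [-90.3, -0.1, 89.9]
wrist_force: [-0.4, 0.4, -1.0]
opening: 0.0434
shift [-0.3751  0.007  -0.1369] turn [ 0.005 -0.002  0.002] | t 18.3 q [25.  8. 16. 97. -0. 25.] F [-0.4  0.4 -1. ] op 0.0434
```

```bash
python3 -m crank '-.047 0 -.017 0 0 0;-.094 0 -.034 0 0 0;-.141 0 -.051 0 0 0;-.188 0 -.068 0 0 0;-.234 0 -.085 0 0 0;-.28 0 -.102 0 0 0;-.325 0 -.119 0 0 0;-.375 0 -.137 0 0 0' >/dev/null;python3 -m crank '0 0 0 0 0 0;0 0 0 0 0 0'; python3 go.py .6515 -.1325 .152 90;  python3 - <<'E'
from h import *
t=vision.camera("top"); print(tray(t))
cv2.imwrite("pics/tr2.png",cv2.resize(t[170:350,130:330],None,fx=3,fy=3)[:,:,::-1])
E
```

```text
time: 19.3
ee_pos: [0.6495, -0.1311, 0.2567]
tcp_rot: [-89.8, -0.0, 89.8]
wrist_force: [0.2, 0.4, -1.4]
opening: 0.0439
shift [-0.0015  0.1046 -0.0023] turn [-0.003 -0.004  0.001] | t 19.3 q [-11.  22.  32. 100.   0. -11.] F [ 0.2  0.4 -1.4] op 0.0439
((485.782470703125, 249.5063018798828), (140.5681610107422, 245.8360595703125), 77.02814483642578)
```

View pics/tr2.png

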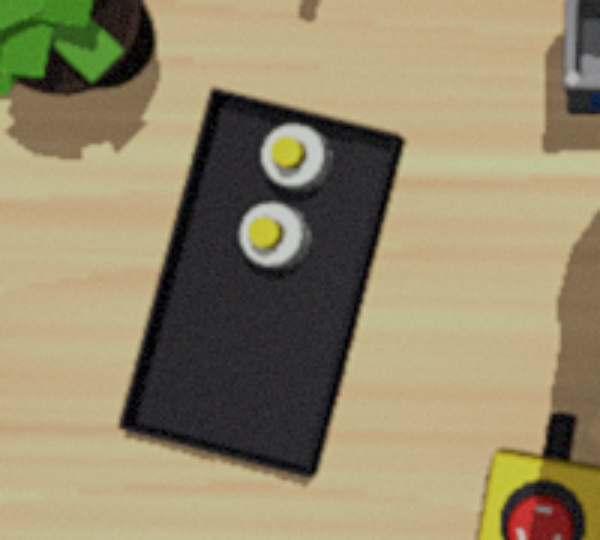

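Both cartridges stand upright in the unmoved tray, at crop (293,157) and (272,236). Now cartridge 2.

```bash
python3 -m crank '-.001 .025 -.002 0 0 0;-.001 .05 -.002 0 0 0;-.001 .07 -.002 0 0 0;-.001 .09 -.002 0 0 0;-.001 .103 -.002 0 0 0;-.001 .103 -.002 0 0 0;-.001 .103 -.002 0 0 0'; python3 -m crank '0 0 0 0 0 0;0 0 0 0 0 0;0 0 0 0 0 0;0 0 0 0 0 0;0 0 0 0 0 0' 1 60; python3 -m crank '0 -.01 0 0 0 0;0 -.03 0 0 0 0;0 -.06 0 0 0 0;0 -.09 0 0 0 0;0 -.12 0 0 0 0;0 -.125 0 0 0 0;0 -.125 0 0 0 0'; python3 go.py .456 .256 .28 90;  python3 - <<'E'
from h import *
t=vision.camera("top"); s=vision.camera("side"); print(tray(t))
print("side yellow",[(c,b[4]) for c,b in blobs(mask(s,(22,110,90),(35,255,255)),10) if c[1]<284])
E
```

```text
time: 20.05
ee_pos: [0.6517, -0.1302, 0.1566]
tcp_rot: [-90.0, 0.0, 89.9]
wrist_force: [0.2, 0.3, 0.0]
opening: 0.0434
time: 20.55
ee_pos: [0.6517, -0.1311, 0.156]
tcp_rot: [-90.0, 0.0, 89.9]
wrist_force: [0.5, -0.7, -0.7]
opening: 0.0384
time: 21.25
ee_pos: [0.6521, -0.131, 0.2819]
tcp_rot: [-90.1, 0.0, 89.9]
wrist_force: [0.3, 0.3, -3.3]
opening: 0.0386
shift [0.3867 0.0013 0.1968] turn [ 0.002 -0.002 -0.   ] | t 21.25 q [-11.  24.  37. 103.   0. -11.] F [ 0.3  0.3 -3.3] op 0.0386
((485.91436767578125, 249.37460327148438), (140.66375732421875, 245.56651306152344), 77.05503845214844)
side yellow [(array([274.2, 201. ]), np.int32(61)), (array([253.6, 208.4]), np.int32(63)), (array([399.7, 226.9]), np.int32(43)), (array([470.2, 280.9]), np.int32(71)), (array([420.4, 280.2]), np.int32(30))]
```

```bash
python3 -m crank '.043 0 .022 0 0 0;.087 0 .044 0 0 0;.13 0 .066 0 0 0;.174 0 .088 0 0 0;.218 0 .11 0 0 0;.26 0 .132 0 0 0;.305 0 .155 0 0 0;.345 0 .175 0 0 0' >/dev/null;python3 -m crank '.042 0 .022 0 0 0;.042 0 .022 0 0 0;.042 0 .022 0 0 0;.042 0 .022 0 0 0'; python3 go.py .456 .256 .147 90
```

```text
time: 22.55
ee_pos: [0.4554, 0.2558, 0.2798]
tcp_rot: [-89.9, 0.1, 89.9]
wrist_force: [0.4, -0.1, -2.1]
opening: 0.0388
shift [ 0.0003  0.1328 -0.0008] turn [-0.001 -0.002 -0.001] | t 22.55 q [29.  2. 11. 99. -0. 29.] F [ 0.4 -0.1 -2.1] op 0.0388
```

```bash
python3 -m crank '0 .04 0 0 0 0;0 .08 0 0 0 0;0 .11 0 0 0 0;0 .127 0 0 0 0;0 .133 0 0 0 0;0 .133 0 0 0 0;0 .133 0 0 0 0';python3 -m crank '0 0 0 0 0 0;0 0 0 0 0 0;0 0 0 0 0 0;0 0 0 0 0 0;0 0 0 0 0 0' -0.02 40; python3 -m crank '0 -.02 0 0 0 0;0 -.05 0 0 0 0;0 -.09 0 0 0 0;0 -.11 0 0 0 0;0 -.11 0 0 0 0'; python3 go.py .652 -.1985 .255 90
```

```text
time: 23.25
ee_pos: [0.4557, 0.256, 0.1485]
tcp_rot: [-90.0, -0.0, 89.8]
wrist_force: [0.3, 0.3, -1.0]
opening: 0.0382
time: 23.75
ee_pos: [0.4553, 0.2565, 0.1478]
tcp_rot: [-90.0, -0.0, 89.9]
wrist_force: [0.6, -1.3, -2.6]
opening: 0.0434
time: 24.25
ee_pos: [0.4562, 0.257, 0.2611]
tcp_rot: [-90.3, -0.1, 89.9]
wrist_force: [0.0, -0.8, -1.8]
opening: 0.0437
shift [-0.4551  0.0058 -0.1966] turn [ 0.004 -0.002  0.003] | t 24.25 q [29.  1.  9. 97.  0. 29.] F [ 0.  -0.8 -1.8] op 0.0437
```

```bash
python3 -m crank '-.045 0 -.02 0 0 0;-.09 0 -.04 0 0 0;-.135 0 -.06 0 0 0;-.18 0 -.08 0 0 0;-.225 0 -.1 0 0 0;-.27 0 -.12 0 0 0;-.315 0 -.14 0 0 0;-.36 0 -.16 0 0 0' >/dev/null;python3 -m crank '-.045 0 -.018 0 0 0;-.095 0 -.036 0 0 0;-.095 0 -.036 0 0 0;-.095 0 -.036 0 0 0'; python3 go.py .652 -.1985 .152 90;  python3 - <<'E'
from h import *
t=vision.camera("top"); s=vision.camera("side"); print(tray(t))
print("side yellow",[(c,b[4]) for c,b in blobs(mask(s,(22,110,90),(35,255,255)),10) if c[1]<284])
E
```

```text
time: 25.45
ee_pos: [0.6504, -0.2002, 0.2552]
tcp_rot: [-89.8, -0.1, 89.8]
wrist_force: [0.1, 0.3, -1.4]
opening: 0.0436
shift [ 0.0016  0.1032 -0.0019] turn [-0.003 -0.004  0.001] | t 25.45 q [-17.  25.  36. 101.   0. -17.] F [ 0.1  0.3 -1.4] op 0.0436
((485.7272644042969, 249.40029907226562), (140.41346740722656, 245.0532989501953), 77.12974548339844)
side yellow [(array([274.2, 201.1]), np.int32(62)), (array([253.6, 208.6]), np.int32(65)), (array([231.1, 216.7]), np.int32(63)), (array([470.3, 280.8]), np.int32(69)), (array([420.3, 280.2]), np.int32(31))]
```

Three knobs are in the tray. Now cartridge 1.

```bash
python3 -m crank '.001 .025 -.002 0 0 0;.001 .05 -.002 0 0 0;.001 .07 -.002 0 0 0;.001 .09 -.002 0 0 0;.001 .102 -.002 0 0 0;.001 .102 -.002 0 0 0;.001 .102 -.002 0 0 0'; python3 -m crank '0 0 0 0 0 0;0 0 0 0 0 0;0 0 0 0 0 0;0 0 0 0 0 0;0 0 0 0 0 0' 1 60; python3 -m crank '0 -.01 0 0 0 0;0 -.03 0 0 0 0;0 -.06 0 0 0 0;0 -.09 0 0 0 0;0 -.12 0 0 0 0;0 -.125 0 0 0 0;0 -.125 0 0 0 0'; python3 go.py .398 .269 .28 90;  python3 - <<'E'
from h import *
t=vision.camera("top"); s=vision.camera("side"); print(tray(t))
print("side yellow",[(c,b[4]) for c,b in blobs(mask(s,(22,110,90),(35,255,255)),10) if c[1]<284])
E
```

```text
time: 26.25
ee_pos: [0.6526, -0.1972, 0.1569]
tcp_rot: [-90.1, 0.0, 89.9]
wrist_force: [-0.2, 0.2, -0.9]
opening: 0.0437
time: 26.75
ee_pos: [0.6527, -0.1981, 0.1562]
tcp_rot: [-90.0, 0.0, 89.9]
wrist_force: [-0.9, -0.5, -0.3]
opening: 0.0389
time: 27.45
ee_pos: [0.653, -0.1981, 0.2815]
tcp_rot: [-90.1, 0.0, 89.9]
wrist_force: [-0.5, -0.4, -3.0]
opening: 0.0385
shift [0.4666 0.0008 0.2559] turn [ 0.002 -0.002 -0.   ] | t 27.45 q [-17.  27.  41. 104.   0. -17.] F [-0.5 -0.4 -3. ] op 0.0385
((485.855224609375, 249.39022827148438), (140.4189910888672, 245.53944396972656), 77.0029525756836)
side yellow [(array([274.2, 201. ]), np.int32(61)), (array([253.5, 208.2]), np.int32(59)), (array([231. , 216.7]), np.int32(63)), (array([424.1, 244.2]), np.int32(54)), (array([470.1, 280.8]), np.int32(67))]
```

```bash
python3 -m crank '.042 0 .023 0 0 0;.084 0 .046 0 0 0;.126 0 .069 0 0 0;.168 0 .092 0 0 0;.21 0 .115 0 0 0;.252 0 .138 0 0 0;.294 0 .161 0 0 0;.336 0 .184 0 0 0' >/dev/null;python3 -m crank '.04 0 .021 0 0 0;.08 0 .043 0 0 0;.11 0 .06 0 0 0;.13 0 .070 0 0 0;.13 0 .070 0 0 0;.13 0 .07 0 0 0'; python3 go.py .400 .269 .147 90
```

```text
time: 28.95
ee_pos: [0.3988, 0.2685, 0.2794]
tcp_rot: [-89.9, 0.1, 90.0]
wrist_force: [0.2, -0.1, -2.1]
opening: 0.0385
shift [ 0.0007  0.1324 -0.0014] turn [-0.002 -0.    -0.001] | t 28.95 q [34. -3.  6. 99. -0. 34.] F [ 0.2 -0.1 -2.1] op 0.0385
```

```bash
python3 -m crank '0 .04 -.001 0 0 0;0 .08 -.001 0 0 0;0 .11 -.001 0 0 0;0 .127 -.001 0 0 0;0 .133 -.001 0 0 0;0 .133 -.001 0 0 0;0 .133 -.001 0 0 0';python3 -m crank '0 0 0 0 0 0;0 0 0 0 0 0;0 0 0 0 0 0;0 0 0 0 0 0;0 0 0 0 0 0' -0.02 40; python3 -m crank '0 -.02 0 0 0 0;0 -.05 0 0 0 0;0 -.09 0 0 0 0;0 -.11 0 0 0 0;0 -.11 0 0 0 0'; python3 go.py .4815 -.119 .255 69.3
```

```text
time: 29.65
ee_pos: [0.4006, 0.2682, 0.1483]
tcp_rot: [-90.0, -0.0, 89.9]
wrist_force: [0.4, 0.5, -2.8]
opening: 0.0387
time: 30.15
ee_pos: [0.4004, 0.2686, 0.1479]
tcp_rot: [-90.0, -0.0, 89.9]
wrist_force: [0.1, -0.6, -1.2]
opening: 0.0437
time: 30.65
ee_pos: [0.4012, 0.2691, 0.2609]
tcp_rot: [-90.2, -0.2, 89.9]
wrist_force: [0.0, -1.0, -1.5]
opening: 0.0434
shift [-0.388   0.0052 -0.081 ] turn [0.004 0.36  0.003] | t 30.65 q [34. -4.  3. 97. -0. 34.] F [ 0.  -1.  -1.5] op 0.0434
```

```bash
python3 -m crank '-.048 0 -.01 0 .05 0;-.097 0 -.02 0 .1 0;-.145 0 -.03 0 .15 0;-.194 0 -.04 0 .2 0;-.242 0 -.05 0 .25 0;-.29 0 -.06 0 .3 0;-.338 0 -.07 0 .33 0;-.388 0 -.081 0 .36 0' >/dev/null;python3 -m crank '0 0 0 0 0 0;0 0 0 0 0 0;0 0 0 0 0 0;0 0 0 0 0 0'; python3 go.py .482 -.119 .175 69.3
python3 - <<'E'
from h import *
t=vision.camera("top"); s=vision.camera("side"); print(tray(t))
print("side yellow",[(c,b[4]) for c,b in blobs(mask(s,(22,110,90),(35,255,255)),10) if c[1]<284])
E
```

```text
time: 31.85
ee_pos: [0.4803, -0.1173, 0.2577]
tcp_rot: [-90.0, -0.0, 69.4]
wrist_force: [0.1, -0.5, -0.4]
opening: 0.0437
shift [-0.001   0.0827 -0.0022] turn [-0.     0.001  0.   ] | t 31.85 q [-14.  -2.   4.  97.   0.   7.] F [ 0.1 -0.5 -0.4] op 0.0437
((485.7331237792969, 249.34176635742188), (140.48312377929688, 245.81321716308594), 77.0273666381836)
side yellow [(array([274.1, 200.8]), np.int32(57)), (array([253.6, 208.2]), np.int32(59)), (array([230.9, 216.6]), np.int32(60)), (array([211. , 224.3]), np.int32(65)), (array([470.4, 280.8]), np.int32(68))]
```

```bash
python3 -m crank '-.001 .03 -.002 0 0 0;-.001 .06 -.002 0 0 0;-.001 .085 -.002 0 0 0;-.001 .09 -.002 0 0 0;-.001 .09 -.002 0 0 0;-.001 .09 -.002 0 0 0'; python3 go.py .482 -.119 .175 69.3
python3 - <<'E'
from h import *
s=vision.camera("side")
cv2.imwrite("pics/back.png",cv2.resize(s[270:360,290:390],None,fx=6,fy=6,interpolation=cv2.INTER_CUBIC)[:,:,::-1])
E
```

```text
time: 32.55
ee_pos: [0.4825, -0.1199, 0.1694]
tcp_rot: [-90.1, -0.0, 69.3]
wrist_force: [-0.2, 0.4, -1.0]
opening: 0.0434
shift [ 0.0007 -0.0056  0.0007] turn [0.002 0.    0.   ] | t 32.55 q [-14.  -3.  -6.  87.   0.   7.] F [-0.2  0.4 -1. ] op 0.0434
```

View pics/back.png

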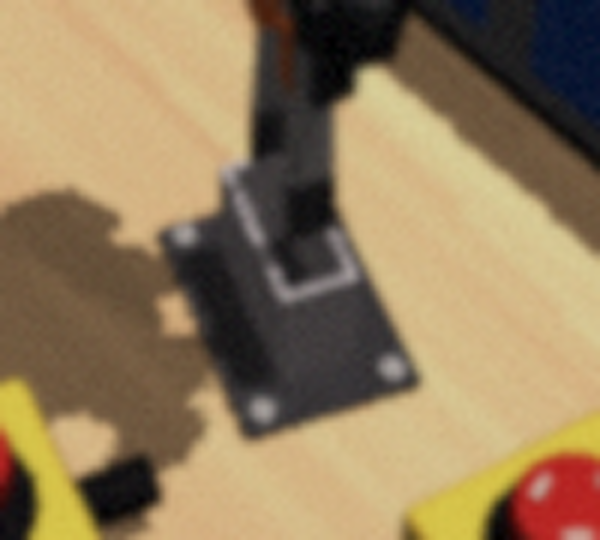

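The tips hover above the mouth of the caddy and are aligned with it. I lower with a check on the force.

```bash
python3 -m crank '0 .01 0 0 0 0;0 .02 0 0 0 0;0 .025 0 0 0 0;0 .025 0 0 0 0'; python3 go.py .482 -.119 .098 69.3
```

```text
time: 33.0
ee_pos: [0.4814, -0.12, 0.1416]
tcp_rot: [-89.9, 0.0, 69.3]
wrist_force: [-0.9, 0.0, -0.2]
opening: 0.0434
shift [ 0.0012  0.0436 -0.0003] turn [-0.002 -0.001 -0.   ] | t 33.0 q [-14.  -3.  -9.  84.   0.   7.] F [-0.9  0.  -0.2] op 0.0434
```

```bash
python3 -m crank '0 .012 0 0 0 0;0 .024 0 0 0 0;0 .034 0 0 0 0;0 .041 0 0 0 0;0 .043 0 0 0 0;0 .043 0 0 0 0'; python3 go.py .482 -.119 .097 69.3
```

```text
time: 33.6
ee_pos: [0.4818, -0.1201, 0.0995]
tcp_rot: [-90.0, 0.0, 69.3]
wrist_force: [0.1, -0.6, -1.0]
opening: 0.0437
shift [0.0011 0.0025 0.0002] turn [-0.    -0.001 -0.   ] | t 33.6 q [-14.  -3. -13.  79.  -0.   7.] F [ 0.1 -0.6 -1. ] op 0.0437
```

```bash
python3 -m crank '0 .002 0 0 0 0;0 .003 0 0 0 0;0 .003 0 0 0 0'; python3 -m crank '0 0 0 0 0 0;0 0 0 0 0 0;0 0 0 0 0 0;0 0 0 0 0 0;0 0 0 0 0 0;0 0 0 0 0 0' -1; python3 -m crank '0 -.02 0 0 0 0;0 -.05 0 0 0 0;0 -.09 0 0 0 0;0 -.13 0 0 0 0;0 -.145 0 0 0 0;0 -.145 0 0 0 0'; python3 go.py .4655 -.2795 .24 10
```

```text
time: 33.9
ee_pos: [0.4827, -0.1203, 0.0981]
tcp_rot: [-90.1, -0.0, 69.3]
wrist_force: [-0.9, 0.5, 5.6]
opening: 0.0435
time: 34.5
ee_pos: [0.4819, -0.1201, 0.0967]
tcp_rot: [-90.0, 0.0, 69.3]
wrist_force: [0.2, 0.6, 0.0]
opening: 0.0857
time: 35.1
ee_pos: [0.4828, -0.1203, 0.2443]
tcp_rot: [-90.2, -0.0, 69.3]
wrist_force: [0.9, 0.3, -0.3]
opening: 0.0855
shift [-0.155   0.0044 -0.0401] turn [0.004 1.034 0.003] | t 35.1 q [-14.  -2.   3.  95.  -0.   7.] F [ 0.9  0.3 -0.3] op 0.0855
```

```bash
python3 -m crank '-.155 0 -.04 0 1.03 0;-.155 0 -.04 0 1.03 0;-.155 0 -.04 0 1.03 0;-.155 0 -.04 0 1.03 0;-.155 0 -.04 0 1.03 0;-.155 0 -.04 0 1.03 0;-.155 0 -.04 0 1.03 0;-.155 0 -.04 0 1.03 0' - 40 >/dev/null; python3 -m crank '0 0 0 0 0 0;0 0 0 0 0 0'; python3 go.py .4655 -.2795 .071 10
python3 - <<'E'
from h import *
t=vision.camera("top");s=vision.camera("side"); print(tray(t))
a=np.hstack([cv2.resize(t[170:350,130:330],(400,360)),cv2.resize(s[250:400,260:427],(400,360))]); cv2.imwrite("pics/st.png",a[:,:,::-1])
E
```

```text
time: 36.1
ee_pos: [0.4644, -0.2791, 0.2412]
tcp_rot: [-90.0, 0.0, 10.4]
wrist_force: [0.2, 0.1, 0.3]
opening: 0.0854
shift [ 0.0011  0.1702 -0.0007] turn [-0.001  0.007 -0.001] | t 36.1 q [-31.   4.   9.  95.   0.  49.] F [0.2 0.1 0.3] op 0.0854
((486.0224609375, 249.34451293945312), (140.314208984375, 245.3547821044922), 77.05433654785156)
```

View pics/st.png

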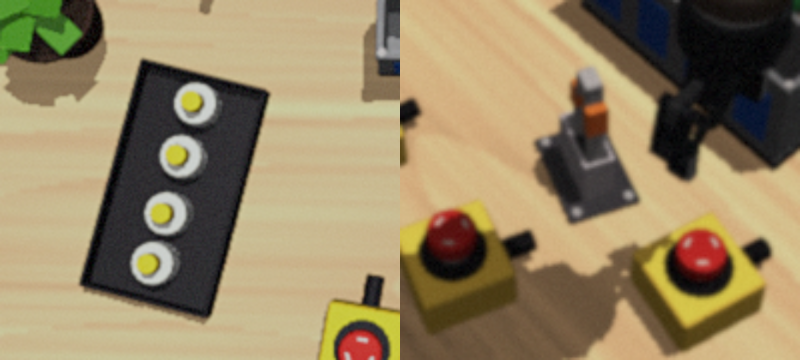

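All four cartridges stand in the tray, at left-half (152-195,102-262). The tongs stand in the caddy, at right-half (590,100). Now the twist: descend, grip and turn.

```bash
python3 -m crank '.001 .045 -.001 0 0 0;.001 .09 -.001 0 0 0;.001 .13 -.001 0 0 0;.001 .155 -.001 0 0 0;.001 .17 -.001 0 0 0;.001 .17 -.001 0 0 0;.001 .17 -.001 0 0 0'; python3 -m crank '0 0 0 0 0 0;0 0 0 0 0 0;0 0 0 0 0 0;0 0 0 0 0 0;0 0 0 0 0 0' 1 40; python3 go.py .4655 -.2795 .071 10
```

```text
time: 36.9
ee_pos: [0.4661, -0.2803, 0.073]
tcp_rot: [-90.1, -0.1, 10.3]
wrist_force: [1.1, -0.4, 0.3]
opening: 0.0851
time: 37.4
ee_pos: [0.4649, -0.2805, 0.0732]
tcp_rot: [-90.1, 0.1, 10.2]
wrist_force: [-8.5, -0.9, 10.3]
opening: 0.0424
shift [0.0008 0.0022 0.0009] turn [ 0.001  0.004 -0.001] | t 37.4 q [-31.   4. -10.  76.  -0.  49.] F [-8.5 -0.9 10.3] op 0.0424
```

```bash
python3 -m crank '0 -.001 0 0 .12 0;0 -.002 0 0 .24 0;0 -.0035 0 0 .36 0;0 -.005 0 0 .48 0;0 -.006 0 0 .6 0;0 -.007 0 0 .72 0;0 -.0075 0 0 .82 0;0 -.0075 0 0 .82 0';python3 go.py .4655 -.2795 .078 -37; python3 -m crank '0 0 0 0 .03 0;0 0 0 0 .03 0'; python3 go.py .4655 -.2795 .078 -37
```

```text
time: 38.2
ee_pos: [0.4654, -0.2807, 0.0804]
tcp_rot: [-90.1, -0.1, -36.9]
wrist_force: [-5.6, -1.2, 4.9]
opening: 0.0425
shift [-0.0006  0.0024  0.001 ] turn [0.001 0.001 0.001] | t 38.2 q [-31.   4.  -9.  77.  -0.  96.] F [-5.6 -1.2  4.9] op 0.0425
time: 38.4
ee_pos: [0.4653, -0.2807, 0.0804]
tcp_rot: [-90.1, -0.1, -38.5]
wrist_force: [-4.6, -1.9, 6.6]
opening: 0.0428
shift [-0.0006  0.0024  0.001 ] turn [ 0.001 -0.026  0.001] | t 38.4 q [-31.   4.  -9.  77.  -0.  97.] F [-4.6 -1.9  6.6] op 0.0428
```

```bash
python3 -m crank '0 0 0 0 0 0;0 0 0 0 0 0;0 0 0 0 0 0;0 0 0 0 0 0;0 0 0 0 0 0' -1; python3 -m crank '0 -.03 0 0 0 0;0 -.07 0 0 0 0;0 -.11 0 0 0 0;0 -.16 0 0 0 0;0 -.2 -.04 0 0 0;0 -.2 -.08 0 0 0;0 -.2 -.1 0 0 0;0 -.2 -.1 0 0 0'
python3 - <<'E'
from h import *
t=vision.camera("top");s=vision.camera("side"); print(bot.get_obs()["time"],tray(t))
for n,im in(("top",t),("side",s)): print(n,"red",[(c,b[4]) for c,b in blobs(mask(im,(0,170,110),(6,255,255))|mask(im,(174,170,110),(180,255,255)),60)])
cv2.imwrite("pics/fin.png",np.hstack([cv2.resize(t,(400,300)),cv2.resize(s[130:400,140:500],(400,300))])[:,:,::-1])
E
```

```text
time: 38.9
ee_pos: [0.4657, -0.28, 0.0792]
tcp_rot: [-90.0, 0.0, -38.4]
wrist_force: [0.4, -0.3, -0.4]
opening: 0.0852
time: 39.7
ee_pos: [0.4022, -0.3601, 0.2796]
tcp_rot: [-90.0, -0.0, -38.6]
wrist_force: [-0.1, -0.8, -1.1]
opening: 0.0856
39.8 ((485.9668273925781, 249.49642944335938), (140.5393829345703, 245.56809997558594), 77.08028411865234)
top red [(array([231.9, 118.9]), np.int32(271)), (array([344.1, 122. ]), np.int32(112)), (array([425.1, 122.9]), np.int32(115)), (array([473.7, 278.6]), np.int32(296)), (array([309.6, 345.5]), np.int32(315)), (array([397.7, 352.3]), np.int32(313))]
side red [(array([234.6, 291.8]), np.int32(171)), (array([281.2, 346.5]), np.int32(217)), (array([385.6, 353. ]), np.int32(221))]
```

View pics/fin.png

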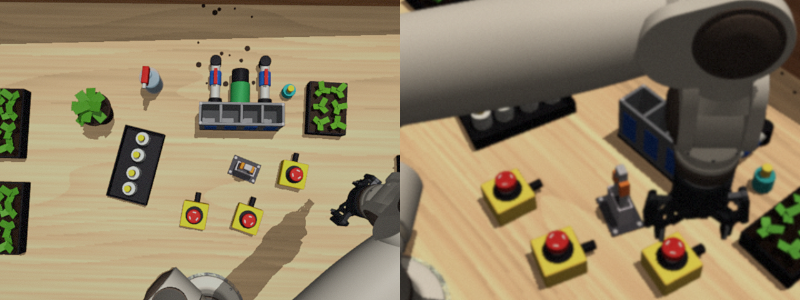

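The mushroom is back at its starting pixels in both views, so it is fully up. The wells are empty, the four cartridges are in the tray, and the tongs are in the caddy.

```bash
python3 -c "
from workcell import bot
print(bot.job_done())"
```

```text
the job is handed in; nothing more can be done
None
```

The job is done and was handed in at about 40 s of robot time, with no verdict reported.

1. **Stop pressed:** I pushed the red mushroom on the right-most stop box fully down. The fingertips reached about 79 mm under 19 N, and it stayed latched.
2. **Cartridges moved:** All four were present. I lifted each by its knob with the tongs and stood it upright in the drain tray.
3. **Tongs returned:** I stood them back in the caddy, tips down.
4. **Stop released:** I then twisted the mushroom clockwise by about 0.85 rad and let go.

**Last checks:**
- The mushroom is back at its starting pixels in both cameras to within 0.2 px, so it is fully up.
- The wells are empty, and the four cartridges are upright in the tray.
- The tray did not move: its measured centre stayed within about 1 mm.
- The tongs stand in the caddy. The plant pot, mister, seed trays, decoy stop boxes and turquoise look-alike appear where they were.
- The gripper was clear of everything at the end.

**Disagreements:** One tray measurement was off by about 25 mm because the gripper blocked the view; repeating it clear gave the usual value. The first cartridge's position in the tray, measured from the side view, differed by about 1 cm from where I released it; later pictures showed it standing well inside the tray.

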